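# Set the guest room candles out on their coasters and on the books

### The job

Set the three small candles out upright, each in the middle of the coaster of its own colour; when all three stand there, lift the tall ivory candle out of the divided carton and stand it on the round motif in the middle of the top book. They are glass: set them down rather than drop them, and do not tip them over. Leave the lidded red jar where it stands.

Things in the scene. Friction and masses are not known exactly. Their poses are not given: they have to be found in the camera images.
- candle_red: Small red candle: straight upright red glass, 56 mm across and 75 mm tall, open top with red wax 13 mm below the rim and a black wick. 0.25 kg. Loose. Origin: centre of its underside; z up along its axis. Round, so its yaw has no meaning.
- coaster_red: Flat round red coaster, 100 mm across and 8 mm thick, with a paler 60 mm disc marking its middle. Held fast to the dresser. Origin: centre of its underside, on the dresser top (z = 0).
- candle_yellow: Small yellow candle: straight upright yellow glass, 56 mm across and 75 mm tall, open top with yellow wax 13 mm below the rim and a black wick. 0.25 kg. Loose. Origin: centre of its underside; z up along its axis. Round, so its yaw has no meaning.
- coaster_yellow: Flat round yellow coaster, 100 mm across and 8 mm thick, with a paler 60 mm disc marking its middle. Held fast to the dresser. Origin: centre of its underside, on the dresser top (z = 0).
- candle_blue: Small blue candle: straight upright blue glass, 56 mm across and 75 mm tall, open top with blue wax 13 mm below the rim and a black wick. 0.25 kg. Loose. Origin: centre of its underside; z up along its axis. Round, so its yaw has no meaning.
- coaster_blue: Flat round blue coaster, 100 mm across and 8 mm thick, with a paler 60 mm disc marking its middle. Held fast to the dresser. Origin: centre of its underside, on the dresser top (z = 0).
- candle_tall: Tall ivory candle: pale straight glass, 58 mm across and 150 mm tall, ivory wax 18 mm below the rim, black wick. 0.42 kg, loose. It stands in one of the four cells of the carton and rises 59 mm above the carton's rim and dividers. Origin: centre of its underside (at the start on the carton's 4 mm floor); z up along its axis.
- carton: Open cardboard carton, 164 x 164 mm, 95 mm high, floor 4 mm thick, walls 4 mm; two crossed dividers as high as the walls part it into four cells about 76 mm square. Three cells hold squat white lidded jars, 56 mm across, that end below the rim; the fourth holds the tall candle. Held fast. Origin: centre of its underside; x and y along its walls.
- books: Flat stack of three hardback books (green, brown, pale blue-white on top), about 155 x 225 mm, held fast; its flat top is 80 mm above the dresser. A dark blue round motif, 66 mm across, marks the middle of the top cover. Origin: centre of the underside of the stack, straight below the motif; y along the books' long side.
- jar: Lidded jar that is not a candle: red glass, 56 mm across (58 mm at the lid), steel lid with a round steel knob, 81 mm tall in all. 0.22 kg, loose, standing among the small candles. Origin: centre of its underside.
Things that resemble listed ones, but are neither listed nor needed, are in the scene too. Of the things shaped like the coaster_red, the red one is meant. Of the things that look like the coaster_yellow, take the one that is nearest to the robot's base at the start.

How it is judged (in metres and radians):
On the way, in this order (a step that is already met when the one before it is completed fails the run):
1. all three small candles stand on the coasters of their own colours (horizontal distance between candle_red and coaster_red below 0.015 m and height (world z) of candle_red between 0.004 and 0.013 m and angle between each of candle_red, candle_yellow, candle_blue's own z axis and vertical below 0.1 rad and linear speed of each of candle_red, candle_yellow, candle_blue below 0.03 m/s and horizontal distance between candle_yellow and coaster_yellow below 0.015 m and height (world z) of candle_yellow between 0.004 and 0.013 m and horizontal distance between candle_blue and coaster_blue below 0.015 m and height (world z) of candle_blue between 0.004 and 0.013 m), for 0.2 s.
2. after that, the tall candle stands on the books (horizontal distance between candle_tall and books below 0.02 m and height (world z) of candle_tall between 0.076 and 0.085 m and angle between candle_tall's own z axis and vertical below 0.1 rad and linear speed of candle_tall below 0.03 m/s), for 0.2 s.
At the end, for the whole second after the job is handed in: Each small candle stands upright (within 0.1 rad) on the coaster of its own colour, within 15 mm of its centre; the tall candle stands upright on the top book within 20 mm of the middle of the motif; all are released and at rest, and the lidded jar is within 30 mm of where it was (all of step 1 and all of step 2 and distance of jar from where it was at the start of the episode below 0.03 m); the robot touches nothing.
It fails at once if a candle is tipped by more than 0.6 rad (angle between any of candle_red, candle_yellow, candle_blue, candle_tall's own z axis and vertical above 0.6 rad).
It fails at once if a candle is dropped or thrown: it moves faster than 0.6 m/s with no finger on it (a free fall of about 20 mm) ((linear speed of candle_red above 0.6 m/s and contact force between the fingers and candle_red below 0.05 N) or (linear speed of candle_yellow above 0.6 m/s and contact force between the fingers and candle_yellow below 0.05 N) or (linear speed of candle_blue above 0.6 m/s and contact force between the fingers and candle_blue below 0.05 N) or (linear speed of candle_tall above 0.6 m/s and contact force between the fingers and candle_tall below 0.05 N)).
It fails at once if the lidded jar is moved by more than 30 mm or tipped over (distance of jar from where it was at the start of the episode above 0.03 m or angle between jar's own z axis and vertical above 0.6 rad).
It also fails if it takes over 112 s, if anything falls off the work surface, if the arm or the gripper's body presses on something with over 40 N, if the wrist force passes 120 N, or if a joint passes its speed limit or range.

### The arm

A 6-joint arm with a two-finger parallel gripper is mounted at the origin on the work surface. World frame = base frame: x ahead of the robot, y to its left, z up, the work surface at z = 0. Lengths are in mm, angles in rad, forces in N, time in s.
With the tool pointing down it reaches from about 425 to 950 mm from the base axis. Payload 3.5 kg.
Tool frame: the origin (TCP) lies at the very end of the fingers, on their centre line; the grasp point (between the pads) lies 19 mm behind it; z points along the fingers, y is the line along which they close (so a half turn about z gives the same grasp; the last joint's range is limited). The gripper opens to 85 mm and grips with 20 to 120 N. Pads are 22 mm wide; open, the fingers measure 114 mm over their backs; the gripper's body (76 mm by 85 mm) begins 54 mm behind the grasp point. The pads swing forward as they close: fully open they stand 13 mm farther back than shut.
Start: joints at [-1.277, 0.286, 1.577, -0, 1.279, -0.15], TCP at [289.848, -609.585, 231.325] pointing down, gripper open.
Joint ranges: [-2.77, 2.77], [-0.9, 2.22], [0.21, 2.48], [-1.53, 4.67], [0.24, 2.81], [-2.84, 2.84]. Speed limits (rad/s): [2.79, 2.79, 3.14, 3.14, 3.14, 3.14].

### API

Orientations are given as a unit quaternion [x, y, z, w].
In Python, from plant import ctrl gives the robot as it stands. Calls block until the motion is done:
- ctrl.goto(position, orientation): joint-space move of the TCP to a pose.
- ctrl.servo_line(position, velocity=150, rotation=None, threshold=None): straight line of the TCP; rotation=None keeps the orientation; velocity is the mean speed in mm/s. With threshold (N) it stops when the force on the tool has changed by that much, and returns True; else False.
- ctrl.movej(angles): joint-space move.
- ctrl.gripper_open() and ctrl.gripper_close(squeeze=None): open the fingers fully, or close them until they stop; squeeze is the grip in N (None keeps the last).
- ctrl.hold(seconds).
- ctrl.ik(position, orientation): joint angles nearest the present ones, or None.
- ctrl.observe(): the state.
- ctrl.capture(name): name is "side" or "top"; returns a dict with "pixels" (384x512x3 uint8, red, green, blue), "z_map" (384x512 float32, mm along the optical axis (not along the pixel's ray), 0 where there is no reading), "mtx" (3x3 intrinsics, pixels), "world_from_camera" (4x4, takes a point from camera to world coordinates). Camera axes: x right, y down, z forward; pixel columns grow to the right and rows downward; lengths in mm; the calibration is good to about 2 mm. A picture is of the moment at which its call begins.
A pose or a line that the arm cannot do raises ctrl.Unreachable and nothing moves.
- ctrl.job_done(): hands the job in; it is judged then, once.
The state is a dict: "time": time; "joint_positions": joint angles; "joint_vel": joint speeds; "tau": joint torques, N m; "eef_pos": TCP position; "tool_rot": TCP orientation; "wrist_force": force on the tool from outside, world axes, zero at the start; "wrist_torque": the same for the moment, N m; "width": finger opening in mm; "grasp_force": force on a finger pad.
Only numpy, scipy, OpenCV 4.12 (cv2) and the standard library are available. Lean on these libraries where they do the work, as an engineer would, in place of code of your own. Each camera call takes 0.05 s, during which the arm holds its last target. There are 200 camera calls.

## Working session

There is one attempt and no reset: what is moved stays moved. The work goes in short steps, each a Python script; the robot and the scene stay as the last script left them, time stands still between calls to the robot, and variables do not carry over. Pictures are saved under pics/ and viewed, at most 14 in all, crops included, and the job is handed in when it is done.

```bash
ls; mkdir -p pics; python3 - <<'E'
from plant import ctrl
import cv2,numpy as np
s=ctrl.observe();print(s)
for n in("top","side"):
    d=ctrl.capture(n);cv2.imwrite(f"pics/{n}0.png",d["pixels"][:,:,::-1]);np.savez(f"{n}0.npz",**d)
    print(n,d["mtx"],d["world_from_camera"])
E
```

```text
pics
{'time': 0.0, 'joint_positions': array([-1.27700461e+00,  2.87192422e-01,  1.57819907e+00,  3.91363579e-05,
        1.27857206e+00, -1.49989988e-01]), 'joint_vel': array([-4.11934674e-04, -3.86338173e-05,  4.47904509e-04, -6.86679252e-04,
        2.29274483e-03,  1.57925222e-05]), 'tau': array([-1.87632133e-03, -4.05983162e+01, -2.92629540e+01, -3.29658287e-04,
        5.74612641e-03,  7.23708752e-06]), 'eef_pos': array([ 289.66512843, -608.95870935,  229.91737649]), 'tool_rot': array([ 9.75483624e-01,  2.20068837e-01, -6.64780758e-05, -1.18373437e-03]), 'wrist_force': array([-0.01006928,  0.15031472,  0.20651554]), 'wrist_torque': array([ 0.01932313, -0.0599234 , -0.0161199 ]), 'grasp_force': 0.0, 'width': 85.22624680871928}
top [[374.68333197   0.         254.92915276]
 [  0.         374.68333197 188.32699695]
 [  0.           0.           1.        ]] [[-8.55896496e-02 -9.72013905e-01  2.18777011e-01  3.33035907e+02]
 [-9.96327629e-01  8.40251522e-02 -1.64629565e-02  1.51571158e+01]
 [-2.38054898e-03 -2.19382639e-01 -9.75635993e-01  9.14973207e+02]
 [ 0.00000000e+00  0.00000000e+00  0.00000000e+00  1.00000000e+00]]
side [[353.82211772   0.         257.5548386 ]
 [  0.         353.82211772 191.02648425]
 [  0.           0.           1.        ]] [[-9.05462672e-01 -3.30865742e-01  2.65829287e-01  2.53056700e+02]
 [-4.24133570e-01  6.82134498e-01 -5.95653625e-01  5.93202877e+02]
 [ 1.57500511e-02 -6.52089248e-01 -7.57978594e-01  8.21212649e+02]
 [ 0.00000000e+00  0.00000000e+00  0.00000000e+00  1.00000000e+00]]
```

View pics/top0.png

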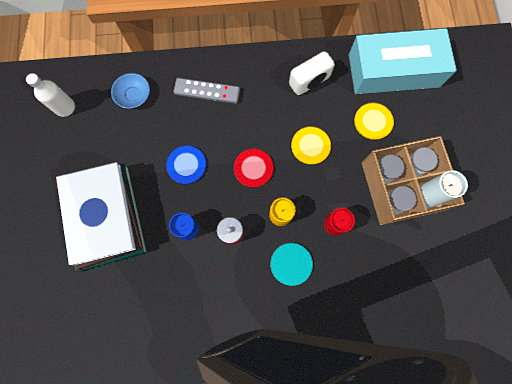

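View pics/side0.png

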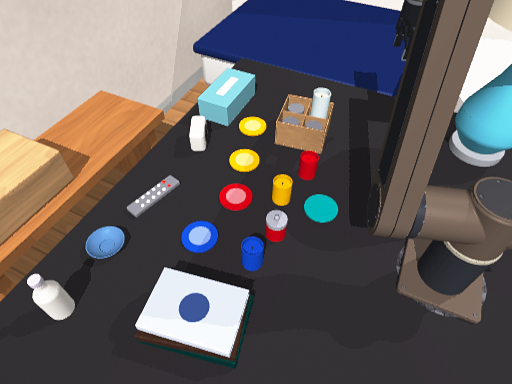

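Top view: candles are blue (182,225), yellow (283,211) and red (340,221), with the jar at (230,230). The coasters are blue (186,165), red (253,168) and yellow (311,145)/(374,121). The motif is at (94,212) and the tall candle's top at (452,184). The side view agrees. Next I'll measure positions from both cameras.

```bash
cat > vis.py <<'E'
import numpy as np,cv2
from scipy.optimize import least_squares
def cloud(d):
    z=d["z_map"];v,u=np.indices(z.shape);K=d["mtx"];T=d["world_from_camera"]
    p=np.stack([(u-K[0,2])/K[0,0]*z,(v-K[1,2])/K[1,1]*z,z],-1)
    P=p@T[:3,:3].T+T[:3,3];P[z<=0]=np.nan
    return P
def fitc(xy,r):
    f=lambda c:np.hypot(*(xy-c[:2]).T)-r
    s=least_squares(f,np.median(xy,0),loss="soft_l1",f_scale=2)
    return s.x,np.sqrt(np.mean(s.fun**2))
def hsv(d): return cv2.cvtColor(np.ascontiguousarray(d["pixels"]),cv2.COLOR_RGB2HSV)
HUE={"red":lambda h:(h<8)|(h>172),"yellow":lambda h:(h>18)&(h<36),"blue":lambda h:(h>105)&(h<130)}
def blobs(d,col):
    H=hsv(d);m=(HUE[col](H[...,0])&(H[...,1]>70)&(H[...,2]>50)).astype(np.uint8)
    n,l,s,c=cv2.connectedComponentsWithStats(m)
    return [(l==i,c[i],s[i]) for i in range(1,n) if s[i,4]>60]
E
python3 - <<'E'
import numpy as np,cv2
from vis import *
np.set_printoptions(precision=1,suppress=True)
for n in("top","side"):
    d=dict(np.load(n+"0.npz"));P=cloud(d)
    for c in HUE:
        for m,cc,s in blobs(d,c):
            q=P[m];q=q[np.isfinite(q[:,0])]
            if len(q)<30 or not(250<np.median(q[:,0])<1000):continue
            zs=np.percentile(q[:,2],[2,50,98]);o=[n,c,cc,s[4],"z",zs,"med",np.median(q,0)]
            w=q[(q[:,2]>12)&(q[:,2]<55)]
            if len(w)>20:o+=["wall",*fitc(w[:,:2],28),len(w)]
            t=q[(q[:,2]>68)]
            if len(t)>10:o+=["rim",(np.percentile(t[:,:2],2,0)+np.percentile(t[:,:2],98,0))/2,np.ptp(t[:,:2],axis=0)]
            f=q[(abs(q[:,2]-8)<4)]
            if zs[2]<14:
                e=cv2.minEnclosingCircle(f[:,:2].astype(np.float32));o+=["disc",np.array(e[0]),e[1],(f[:,:2].min(0)+f[:,:2].max(0))/2]
            print(*o)
    # motif, tall, jar neighbourhoods by pixel
    X=P[...,0];Y=P[...,1];Z=P[...,2]
    t=P[(Z>140)&(Z<165)&(Y<-250)&(X>400)];
    if n=="side": t=P[(Z>140)&(Z<165)&(Y<-250)&(X>450)&(X<700)]
    print("tall",len(t),np.median(t,0),t.min(0),t.max(0))
E
```

```text
top red [253.1 167.6] 1253 z [-0.1  8.1 11.4] med [589.9  -0.1   8.1] disc [590.7   1.6] 50.50154495239258 [590.4   1. ]
top red [339.  221.4] 681 z [-0.7 63.1 76.8] med [ 430.9 -184.7   63.1] wall [ 432.5 -187. ] 0.32724492273341693 92 rim [ 432.  -186.3] [55.  54.7]
top yellow [373.5 120.9] 1138 z [ 1.4  8.1 11.4] med [ 687.6 -320.2    8.1] disc [ 689.3 -320.4] 50.389007568359375 [ 689.3 -320.4]
top yellow [310.7 145.2] 1176 z [ 1.1  8.2 11.7] med [ 636.  -151.1    8.2] disc [ 637.4 -151.1] 50.33182907104492 [ 637.1 -149.9]
top yellow [281.6 211.3] 589 z [-0.3 63.2 76.8] med [465.2 -55.4  63.2] wall [424.  -30.5] 8.301593150887506 59 rim [466.6 -55.9] [54.8 55. ]
top blue [128.8  91. ] 913 z [-1.3 14.  26.5] med [823.6 309.5  14. ] wall [823.5 307.7] 13.98192493371748 535
top blue [185.8 164.3] 1230 z [-0.   8.2 12. ] med [613.3 168.    8.2] wall [614. 169.] 11.349990957890864 26 disc [613.5 169.3] 50.32487487792969 [613.2 168.8]
top blue [ 93.1 211.9] 652 z [78.1 80.7 83.4] med [497.4 369.1  80.7] rim [497.4 368.8] [64.9 64.5]
top blue [183.3 225.9] 659 z [-0.7 63.2 76.6] med [451
[... 473 characters left out ...]
 56. ] med [423.1  90.8  26.2] wall [431.8  66.9] 0.764797173807784 175
side yellow [252.2 125.9] 437 z [-1.5  7.  10.6] med [ 687.9 -317.9    7. ] disc [ 687.2 -318.7] 51.230873107910156 [ 687.5 -318.6]
side yellow [244. 160.] 568 z [-1.7  7.3 10.6] med [ 635.3 -148.6    7.3] disc [ 636.6 -148.7] 51.69648361206055 [ 636.2 -149.7]
side yellow [281.5 189.2] 555 z [-0.1 60.6 75.4] med [463.6 -43.6  60.6] wall [466.5 -57. ] 0.9988515755633766 181 rim [466.1 -55.8] [55.  55.3]Traceback (most recent call last):
  File "<stdin>", line 17, in <module>
    return umr_minimum(a, axis, None, out, keepdims, initial, where)
ValueError: zero-size array to reduction operation minimum which has no identity
```

```bash
cat > mv.py <<'E'
from plant import ctrl
import numpy as np
Q=[np.cos(np.pi/4),np.sin(np.pi/4),0,0]   # tool down, fingers close along world x
def pick_place(a,b,zg,rise,lift,squeeze=50):
    """grasp at a with TCP height zg, set down at b, rise mm higher"""
    ctrl.goto([*a,max(zg+lift,200)],Q)
    ctrl.servo_line([*a,zg],120); s=ctrl.observe(); print("at",s["eef_pos"],s["wrist_force"])
    ctrl.gripper_close(squeeze); s=ctrl.observe(); print("grip",s["width"],s["grasp_force"])
    ctrl.servo_line([*a,zg+lift],120); s=ctrl.observe(); print("lift",s["width"],s["grasp_force"],s["eef_pos"])
    if not 50<s["width"]<64: print("GRASP?"); return False
    ctrl.servo_line([*b,zg+lift],200)
    ctrl.servo_line([*b,zg+rise+12],100); ctrl.hold(.3)
    hit=ctrl.servo_line([*b,zg+rise-2],20,threshold=5)
    s=ctrl.observe(); print("down",hit,s["eef_pos"],s["wrist_force"],"width",s["width"])
    if s["eef_pos"][2]>zg+rise+4: print("HIGH"); return False
    ctrl.gripper_open(); ctrl.hold(.2)
    ctrl.servo_line([*b,zg+rise+lift],120); print("t",ctrl.observe()["time"])
    return True
E
python3 - <<'E'
import numpy as np;np.set_printoptions(precision=1,suppress=True)
from mv import *
import cv2
print(pick_place((432,-186.8),(590,.9),30,8,115))
E
```

```text
at [ 432.6 -187.2   30.8] [0.5 0.3 0.1]
grip 55.02806798266831 53.12036633491516
lift 55.023324241236395 53.252390027046204 [ 431.3 -186.3  143.8]
down True [589.9   0.9  38.8] [-0.7  0.3  5. ] width 55.09689258698087
t 9.8667
True
```

```bash
python3 - <<'E'
import numpy as np;np.set_printoptions(precision=1,suppress=True)
from mv import *
from vis import *
if pick_place((466.4,-56),(636.8,-150),30,8,115) and pick_place((452,174),(613.3,168.8),30,8,115):
    ctrl.goto([450,-150,300],Q)
    for n in("top","side"):
        d=ctrl.capture(n);cv2.imwrite(f"pics/{n}1.png",d["pixels"][:,:,::-1]);P=cloud(d);X,Y,Z=P[...,0],P[...,1],P[...,2]
        for c,(x,y) in dict(red=(590,.8),yellow=(636.8,-150),blue=(613.3,168.8)).items():
            m=(abs(X-x)<45)&(abs(Y-y)<45)&(Z>76)&(Z<90);t=P[m]
            if len(t)>5: print(n,c,len(t),(np.percentile(t,2,0)+np.percentile(t,98,0))/2,np.ptp(t,axis=0))
        for nm,x,y,lo,hi in(("tall",478,-408,146,160),("jar",432,67,60,90)):
            t=P[(abs(X-x)<50)&(abs(Y-y)<50)&(Z>lo)&(Z<hi)]
            if len(t)>5: print(n,nm,len(t),(np.percentile(t,2,0)+np.percentile(t,98,0))/2,np.ptp(t,axis=0))
        for m,cc,s in blobs(d,"blue"):
            q=P[m];z=np.nanmedian(q[:,2])
            if 76<z<84 and len(q)>150: print(n,"motif",(np.nanmin(q,0)+np.nanmax(q,0))/2,np.nanmax(q,0)-np.nanmin(q,0),len(q))
E
```

```text
at [467.1 -56.2  30.7] [-0.1 -0.4  0.6]
grip 55.2615284544334 53.15152287483215
lift 54.71266692836241 53.32383871078491 [465.5 -55.7 143.8]
down True [ 636.8 -150.    38.8] [0.1 0.4 4.5] width 55.07465596077915
t 18.375
at [452.7 174.1  30.8] [ 0.4 -0.3  0.7]
grip 55.1345946014428 53.17025899887085
lift 54.82039186249157 53.272005915641785 [451.1 173.9 143.8]
down True [613.2 168.8  38.8] [ 0.2 -0.5  4.3] width 55.210652012750366
t 27.4833
top red 129 [589.1   1.   80.9] [55.4 54.3  9.9]
top yellow 137 [ 636.3 -149.3   81.4] [56.7 54.9 10.2]
top blue 140 [612.8 169.   80.9] [55.7 54.1 10.2]
top jar 511 [431.7  67.4  73.4] [55.4 55.3 20.7]
top motif [497.4 369.6  80.7] [64.3 64.2  8.2] 649
side red 99 [588.1   1.9  80.2] [54.8 56.5  8.1]
side yellow 86 [ 635.1 -149.2   80.2] [54.3 55.3  8. ]
side blue 124 [612.3 169.6  80.7] [55.7 55.9 10.3]
side tall 68 [ 483.6 -408.   150.7] [44.1 60.4  9.4]
side jar 340 [430.7  69.1  70.5] [57.4 56.9 23.4]
side motif [497.2 368.   80.2] [65.6 63.   7.8] 704
```

```bash
python3 - <<'E'
import numpy as np;np.set_printoptions(precision=1,suppress=True)
from mv import *
import cv2
if pick_place((477.8,-408.4),(497.4,368.9),107,76,122):
    ctrl.goto([450,-150,330],Q)
    for n in("top","side"):
        d=ctrl.capture(n);cv2.imwrite(f"pics/{n}2.png",d["pixels"][:,:,::-1])
        from vis import cloud
        P=cloud(d);t=P[(abs(P[...,0]-497)<50)&(abs(P[...,1]-369)<50)&(P[...,2]>224)&(P[...,2]<236)]
        print(n,len(t),(np.percentile(t,2,0)+np.percentile(t,98,0))/2 if len(t) else "",np.ptp(t,axis=0) if len(t) else "")
E
```

```text
at [ 478.3 -409.   108.2] [-0.9  0.8  0.2]
grip 56.921812884336205 54.54167604446411
lift 56.64312721306595 54.16812837123871 [ 477.3 -407.8  227.5]
down True [497.3 368.9 184.2] [-0.9 -0.4  5.4] width 57.12547430311539
t 39.95
top 244 [496.7 368.  228.5] [57.1 58.4  9.1]
side 237 [495.9 368.  228.2] [58.3 57.8  8.5]
```

View pics/side2.png

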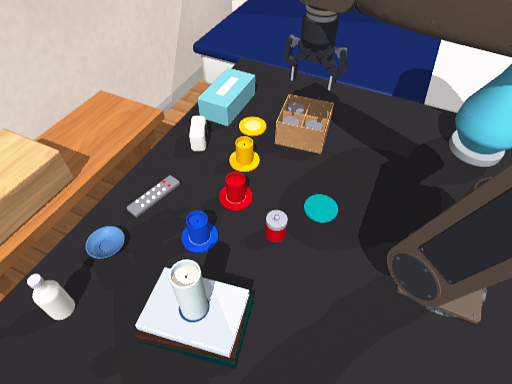

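The side view shows all four candles upright: the small ones on their coasters at (197,230), (235,190) and (244,155), and the tall one on the motif at (190,290). The jar at (276,225) has not moved, and the arm is clear.

```bash
python3 -c "
from plant import ctrl
print(ctrl.job_done())"
```

```text
the job is handed in; nothing more can be done
None
```

I handed the job in after about 41 s of robot time: each small candle stands upright within about 3 mm of its own coaster's centre, the tall candle within about 2 mm of the motif's middle, and the jar was not touched; no verdict came back.

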